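# Scan the batch label, then hold the label magazine's cover at the set angle

### The arm

A 7-joint arm with a two-finger parallel gripper is mounted at the origin on the work surface. World frame = base frame: x ahead of the robot, y to its left, z up, the work surface at z = 0. Lengths are in mm, angles in rad, forces in N, time in s.
With the tool pointing down it reaches from about 400 to 900 mm from the base axis. Payload 5.6 kg.
Tool frame: the origin (TCP) lies on the centre line of the jaws, within the pads' length; the fingertips stand 25 mm ahead of it and the grasp point (between the pads) lies 6 mm ahead of it; x points along the fingers, z is the direction in which the jaws open and shut, and the axes are right-handed (so a half turn about x gives the same grasp; the last joint's range is limited). The gripper opens to 92 mm and grips with 3 to 60 N. Pads are 20 mm wide; open, the fingers measure 128 mm over their backs; the gripper's body (75 mm by 189 mm) begins 69 mm behind the grasp point.
Start: joints at [1.171, 0.468, -0.012, 1.603, 0.006, 1.071, -0.056], TCP at [226.99, -609.084, 239.592] pointing down, gripper open.
Joint ranges: [-2.53, 2.53], [-0.31, 2.02], [-1.57, 1.55], [0.28, 2.44], [-1.29, 4.43], [0.15, 1.84], [-2.92, 2.92]. Speed limits (rad/s): [2.57, 2.57, 3.14, 3.14, 3.14, 3.14, 3.14].

### API

Orientations are given as a unit quaternion [w, x, y, z].
In Python, from plant import ctrl gives the robot as it stands. The module is installed in compiled form; this text tells all that it offers.
- The arm moves only by the tool apply_moves, never from a script. Its argument "motion" is one flat list of numbers, 7 for each row, row after row: the shift along the tool's x, y, z in mm, then the turn, a rotation vector about the tool's x, y, z in degrees, then the opening, from -1 (shut) to 1 (fully open), so that 0 is half open. In form: [x, y, z, rx, ry, rz, jaw, x, y, z, rx, ry, rz, jaw, ...]. A call has 1 to 12 rows; each row is the pose to reach, as a shift and turn from the pose measured when the call began, along the tool's axes at that moment; what a row does not reach only later rows make up. A row lasts 1/10 s, in which the tool goes at most 50 mm and 8.59 degrees, less where a joint would pass 70% of its speed; a pose out of reach is approached as far as the arm can. A call with a gripper value outside its range is refused whole. The fingers move at their own pace and stop on an object; "squeeze" is the grip in N (left out, the last holds). Time passes only in rows, so rows that repeat a pose let the fingers close. It gives the time, the measured TCP pose, the force and the opening at its end, in the units of the state.
- ctrl.sense(): the state, without advancing time (a new reading comes with each control period).
- ctrl.read_camera(name): name is "scene" or "top" or "wrist"; returns the picture (400x640x3 uint8, red, green, blue); there is no depth.
- ctrl.camera_info(name): a dict with "fx", "fy", "cx", "cy" (pixels), "world_to_cam" (4x4, takes a point from world to camera coordinates); the wrist camera has in their place "mount" (4x4, takes a point from camera to tool coordinates, whose origin is the TCP and whose axes are the tool frame's). Camera axes: x right, y down, z forward; pixel columns grow to the right and rows downward; lengths in mm; the calibration is good to about 2 mm. A picture is of the moment at which its call begins: read the wrist's pose just before it. camera_info takes no time and is no camera call.
- ctrl.close_job(): hands the job in, once; it reports no verdict.
The state is a dict: "time": time; "joint_positions": joint angles; "joint_velocities": joint speeds; "joint_efforts": joint torques, N m; "position": TCP position; "tool_rot": TCP orientation; "ft_force": force on the tool from outside, world axes, zero at the start; "torque": the same for the moment, N m; "gripper_width": opening from 0.0 (shut) to 1.0 (fully open).
Only numpy, scipy, OpenCV 4.12 (cv2) and the standard library are available. Lean on these libraries where they do the work, as an engineer would, in place of code of your own. Each camera call takes 0.05 s, during which the arm holds its last target. There are 200 camera calls.

### The job

Pick up the handheld scanner and point its window squarely at the middle of the batch label on the sloped card holder, about 70 mm away, holding it steady there for two seconds, then lay it back flat on its rubber mat. Then lift the cover flap of the label magazine (it has a bar handle) until the flap's pointer is level with the clamp on the arc rail, and keep holding it there: the flap drops if let go, so the program finishes with the gripper still holding it up. Leave the clamp and everything else on the table as it is.

Things in the scene. Friction and masses are not known exactly. Their poses are not given: they have to be found in the camera images.
- scanner: Handheld scanner, 0.14 to 0.22 kg, lying flat on the rubber mat, window face down. White handle 120 long x 32 wide x 38 high (own x from -90 to 30 mm), grey head 60 x 58 x 44 high (x from 30 to 90). Origin: underside, at the middle of the 180 mm length; x runs from handle to head, z up out of its top. The window is in the underside of the head at (60, 0, 0) mm and looks along -z.
- scanner_grip (a point): Good place to grip the scanner, across its 32 mm wide handle (closing along its y): near its centre of mass, at (-12, 0, 26) mm in the scanner's frame.
- scanner_spot (a point): The scanner's reading point, 70 mm straight in front of the window: (60, 0, -70) mm in the scanner's frame (so below the mat while the scanner lies there).
- label: Batch label (white paper 60 x 80 mm with black bars) on a 90 x 110 mm steel plate sloped 20 degrees (0.35 rad), facing up and towards the holder's robot side. Origin: centre of the label's face, 58 mm above the table; z points straight out of the label, x up the slope, y level. It is fixed.
- mat: Black rubber mat, 230 x 120 x 6 mm thick, fixed flat to the table; the scanner's place. Origin: centre of its underside, on the table; long side along its x. The mat and the card holder may have swapped places.
- magazine: Label magazine, fixed: grey open steel trough 220 (x) x 140 (y) mm with its rim 95 mm above the table, on a 270 x 190 mm foot plate. Origin: on the table under its centre; z up. The cover flap is hinged along the magazine's x direction on its +y side; the arc rail with the clamp stands at its +x end.
- hinge (a point): Middle of the flap's hinge axis, 75 mm to +y of the magazine's origin and 100 mm above the table. The axis is level, along the magazine's x.
- flap_handle (a point): Middle of the flap's handle bar: round black bar 10 mm thick and 120 mm long, parallel to the hinge and 200 mm from it. It lies in the flap's plane, 55 mm out from the flap's free edge (the gap between the bar and the edge is open), 100 mm above the table when shut, with free space below it.
- flap_pointer (a point): Point on the arc rail's line (170 mm from the hinge axis, 125 mm to +x of the flap's middle) that the flap's small dark pointer shows; it moves with the flap.
- clamp_mark (a point): Centre of the clamp, a 16 x 20 x 14 mm steel block with a black screw on the arc rail, 170 mm from the hinge axis. It marks the angle wanted; it sits tight and must not be shifted.
- flap (a joint): Angle of the cover flap: 0 shut (level), grows as its handle edge rises, up to 1.45. Flap of 0.3 to 0.65 kg, free hinge, falls shut by its weight.
- clamp (a joint): Angle at which the clamp is set, measured as the flap's angle is (0.6 to 1.0).
- jug_cap: Bystander: blue jug cap, 58 mm across, 30 mm high. Origin: centre of its underside.
- tape_roll: Bystander: clear tape roll, 90 mm across, 36 mm high. Origin: centre of its underside.
- label_roll: Bystander: paper roll, 100 mm across, 60 mm high. Origin: centre of its underside.
- cutter: Bystander: black cutter, 150 x 30 x 18 mm with a short blade. Origin: centre of its underside.
- scraper: Bystander: hand scraper lying flat. Origin: its underside.
- cleaner_bottle: Bystander: white bottle, 70 mm across, 150 mm high. Origin: centre of its underside.
Not all that is in view belongs to the job. Leave any blue look-alike of the part that bears label alone.

How it is judged:
By the outcome, as a careful person would: the job done as asked, in the order asked, and still so for the second after the job is handed in, while the arm keeps its last pose, push and grip.
It also fails if it takes over 58 s, if anything falls off the work surface, if the arm or the gripper's body presses on something with over 40 N, if the wrist force passes 120 N, or if a joint passes its speed limit or range.

## Working session

There is one attempt and no reset: what is moved stays moved. The work goes in short steps, Python scripts to look and compute and a tool call to move; the robot and the scene stay as the last step left them, time stands still between calls to the robot, and variables do not carry over. Pictures are saved under pics/ and viewed, about 8 in all and at most 12, crops included, and the job is handed in when it is done.

Besides the shell and the picture viewer there is one more tool, called after "Emit:" in YAML: its name, and indented under it one key for each argument. apply_moves: Moves the arm, as the interface text tells. Its arguments: {"type":"object","properties":{"motion":{"type":"array"},"squeeze":{"type":"number"}},"required":["motion"]}

```bash
mkdir -p pics; python3 - <<'E'
from plant import ctrl
import cv2,numpy as np
np.set_printoptions(precision=4,suppress=True)
s=ctrl.sense();print(s)
for n in("scene","top","wrist"):
    i=ctrl.camera_info(n);print(n,i)
for n in("scene","top"):
    cv2.imwrite(f"pics/{n}0.png",ctrl.read_camera(n)[:,:,::-1])
E
```

```text
{'time': 0.0, 'joint_positions': array([ 1.171 ,  0.4684, -0.0116,  1.6036,  0.006 ,  1.0714, -0.0563]), 'joint_velocities': array([ 0.0013,  0.0014, -0.0004, -0.0007,  0.0005, -0.0008, -0.0012]), 'joint_efforts': array([  0.0001, -52.0579,  -0.0123, -24.376 ,  -0.0566,   0.0172,
         0.0002]), 'position': array([ 226.7475, -608.5876,  238.6273]), 'tool_rot': array([ 0.5802,  0.4037,  0.5813, -0.4031]), 'ft_force': array([0.345 , 0.5481, 0.4902]), 'torque': array([-0.0135, -0.0052,  0.0205]), 'gripper_width': 1.0019411314360565}
scene {'fx': 376.0001206468067, 'fy': 376.0001206468067, 'cx': 325.6676390452863, 'cy': 204.91540691578857, 'world_to_cam': array([[  -0.6736,    0.739 ,    0.0101,  389.9643],
       [   0.5167,    0.4807,   -0.7085, -210.7627],
       [  -0.5284,   -0.4721,   -0.7056, 1466.8562],
       [   0.    ,    0.    ,    0.    ,    1.    ]])}
top {'fx': 421.2825596712403, 'fy': 421.2825596712403, 'cx': 314.9373801821092, 'cy': 187.9646446408107, 'world_to_cam': array([[   0.0261,   -0.9996,    0.0061,  -76.3231],
       [  -0.9985,   -0.0263,   -0.0487,  517.0649],
       [   0.0489,   -0.0048,   -0.9988, 1167.5151],
       [   0.    ,    0.    ,    0.    ,    1.    ]])}
wrist {'fx': 325.27676568979314, 'fy': 325.27676568979314, 'cx': 316.32309485678945, 'cy': 199.5885664764996, 'mount': array([[  -0.0001,   -0.2964,    0.9551, -145.456 ],
       [   0.0003,   -0.9551,   -0.2964,   84.0495],
       [   1.    ,    0.0002,    0.0002,   -1.0496],
       [   0.    ,    0.    ,    0.    ,    1.    ]])}
```

View pics/top0.png

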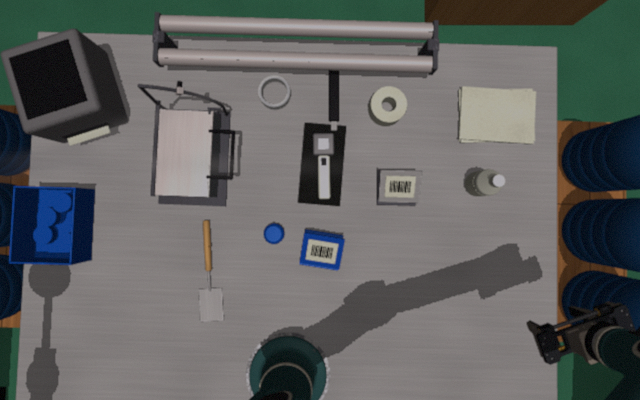

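View pics/scene0.png

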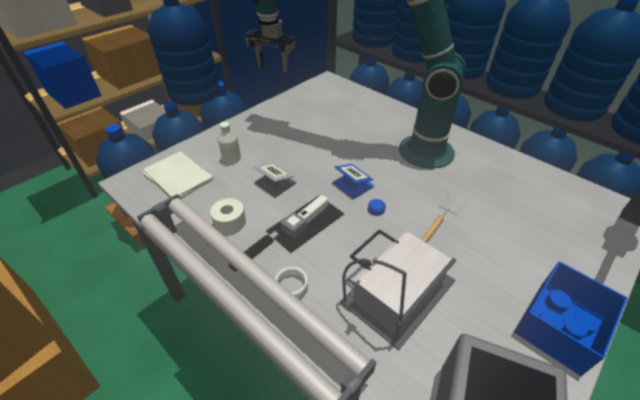

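Top view: scanner on its black mat at (323,165), with its head pointing away from the robot. The grey holder with the label is at (400,186), and the blue decoy at (322,249). The magazine is at (190,155), with its handle bar at (235,155) and the arc rail and clamp at (180,88). The scene view agrees.

```bash
cat > h.py <<'E'
from plant import ctrl
import cv2,numpy as np
from scipy.spatial.transform import Rotation as R
np.set_printoptions(precision=3,suppress=True)
def rot(q): return R.from_quat(q,scalar_first=True)
def cam(n):
    i=ctrl.camera_info(n);K=np.array([[i['fx'],0,i['cx']],[0,i['fy'],i['cy']],[0,0,1]])
    if n!='wrist': return K,np.array(i['world_to_cam'])
    s=ctrl.sense();T=np.eye(4);T[:3,:3]=rot(s['tool_rot']).as_matrix();T[:3,3]=s['position']
    return K,np.linalg.inv(T@i['mount'])
def proj(C,p):
    K,W=C;q=K@(W[:3,:3]@np.asarray(p,float)+W[:3,3]);return q[:2]/q[2]
def back(C,uv,z):
    K,W=C;d=W[:3,:3].T@np.linalg.inv(K)@[*uv,1];o=-W[:3,:3].T@W[:3,3]
    return o+d*(z-o[2])/d[2]
def tri(obs):
    A=[];b=[]
    for (K,W),uv in obs:
        d=W[:3,:3].T@np.linalg.inv(K)@[*uv,1];d/=np.linalg.norm(d);o=-W[:3,:3].T@W[:3,3]
        M=np.eye(3)-np.outer(d,d);A.append(M);b.append(M@o)
    A=np.vstack(A);b=np.hstack(b);x,r,_,_=np.linalg.lstsq(A,b,rcond=None);return x,np.linalg.norm(A@x-b)
def go(p,Rm):
    "shift mm and rotvec deg in the tool frame to TCP position p, rotation matrix Rm"
    s=ctrl.sense();r=rot(s['tool_rot'])
    print('shift',r.inv().apply(np.asarray(p)-s['position']),'turn',np.degrees((r.inv()*R.from_matrix(Rm)).as_rotvec()),'t',s['time'])
def axes(x,z):
    x=np.array(x,float);x/=np.linalg.norm(x);z=np.array(z,float);z-=x*(x@z);z/=np.linalg.norm(z)
    return np.column_stack([x,np.cross(z,x),z])
def snap(n,f,crop=None,k=1):
    C=cam(n);im=ctrl.read_camera(n)[:,:,::-1]
    np.savez('pics/'+f+'.npz',K=C[0],W=C[1],im=im)
    o=im if crop is None else im[crop[1]:crop[3],crop[0]:crop[2]]
    cv2.imwrite('pics/'+f+'.png',cv2.resize(o,None,fx=k,fy=k,interpolation=cv2.INTER_CUBIC));return C
def load(f):
    d=np.load('pics/'+f+'.npz');return (d['K'],d['W']),d['im']
E
python3 - <<'E'
from h import *
C=cam('top')
for n,uv,z in [('scanhead',(323,143),50),('scantail',(324,198),44),('mat',(323,164),6),('label',(400,186),58),('bar',(235,155),100),('clamp',(179,88),200),('mag',(185,153),100)]:
    print(n,back(C,uv,z))
s=ctrl.sense();print(rot(s['tool_rot']).as_matrix())
# view pose: tool down, camera ahead/behind?
Rm=axes([0,0,-1],[0,1,0]);print(Rm); go([520,-90,300],Rm)
Rm=axes([0,0,-1],[0,-1,0]); go([520,-90,300],Rm)
E
```

```text
scanhead [640.419 -81.346  50.   ]
scantail [490.645 -87.99   44.   ]
mat [587.612 -83.783   6.   ]
label [ 528.037 -291.843   58.   ]
bar [594.972 147.816 100.   ]
clamp [739.305 267.782 200.   ]
mag [596.709 277.822 100.   ]
[[-0.001  0.937  0.349]
 [ 0.001  0.349 -0.937]
 [-1.    -0.    -0.002]]
[[ 0. -1.  0.]
 [ 0.  0.  1.]
 [-1.  0.  0.]]
shift [ -60.709  455.863 -383.716] turn [-159.562   -0.033   -0.124] t 0.1
shift [ -60.709  455.863 -383.716] turn [20.438 -0.088  0.024] t 0.1
```

```bash
python3 - <<'E'
from h import *
go([630,-160,320],axes([0,0,-1],[0,-1,0]))
E
```

```text
shift [ -80.883  534.493 -279.744] turn [20.438 -0.088  0.024] t 0.1
```

Emit:
apply_moves:
  motion: [-81, 534, -280, 20.4, 0, 0, 1, -81, 534, -280, 20.4, 0, 0, 1, -81, 534, -280, 20.4, 0, 0, 1, -81, 534, -280, 20.4, 0, 0, 1, -81, 534, -280, 20.4, 0, 0, 1, -81, 534, -280, 20.4, 0, 0, 1, -81, 534, -280, 20.4, 0, 0, 1, -81, 534, -280, 20.4, 0, 0, 1, -81, 534, -280, 20.4, 0, 0, 1, -81, 534, -280, 20.4, 0, 0, 1, -81, 534, -280, 20.4, 0, 0, 1, -81, 534, -280, 20.4, 0, 0, 1]

```text
time: 1.3
position: [624.6, -164.6, 318.9]
tool_rot: [0.499, 0.5, 0.501, -0.5]
ft_force: [-0.0, -1.1, -0.3]
gripper_width: 1.0
```

Emit:
apply_moves:
  motion: [0, 0, 0, 0, 0, 0, 1, 0, 0, 0, 0, 0, 0, 1]

```text
time: 1.5
position: [625.0, -163.0, 318.1]
tool_rot: [0.5, 0.499, 0.502, -0.499]
ft_force: [-1.2, 0.5, 0.4]
gripper_width: 1.003
```

```bash
python3 - <<'E'
from h import *
print(ctrl.sense()['position'],ctrl.sense()['joint_positions'],ctrl.sense()['time'])
snap('wrist','w1',None,1.25)
E
```

```text
[ 624.956 -162.98   318.113] [ 0.324  0.409 -0.165  1.514  0.068  1.227 -1.418] 1.5
```

View pics/w1.png

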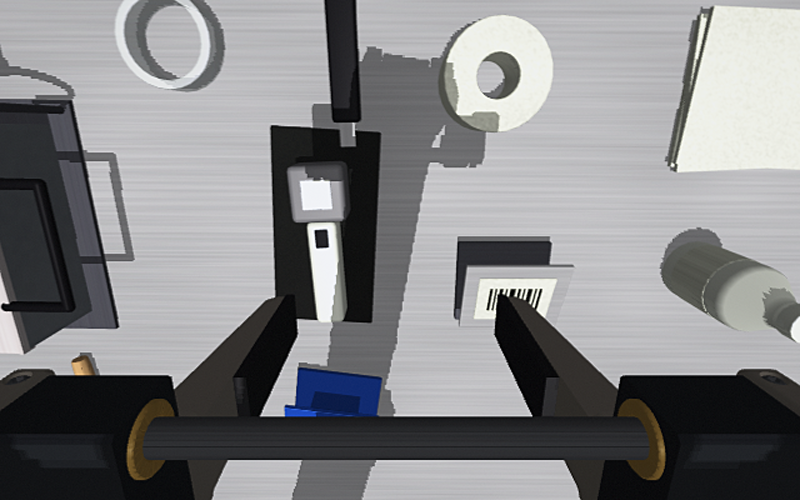

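Wrist view (displayed pixels): scanner head top spans (288,163)–(347,221), with the handle axis running (325,223) to (330,320). The label paper's top edge is at about (475,280)–(557,278), and the right finger partly hides it. The magazine is on the left.

```bash
python3 - <<'E'
from h import *
C,im=load('w1')
b=lambda u,v,z: back(C,(u/1.25,v/1.25),z)
a=b(325,223,44);t=b(330,320,44);h=b(318,193,50);f=b(317,165,50);print(a,t,h,f)
d=(a-t)[:2];print('yaw',np.degrees(np.arctan2(d[1],d[0])),np.linalg.norm(d))
d=(h-t)[:2];print('yaw',np.degrees(np.arctan2(d[1],d[0])),np.linalg.norm(d))
print('mat',[b(*p,6) for p in [(271,126),(380,133),(374,322),(276,317)]])
print('plateTL TR',b(467,266,58+55*.342),b(574,265,58+55*.342),'LL',b(460,325,58-55*.342))
print('paper top',b(475,280,58+40*.342),b(557,278,58+40*.342))
go([575,-88,180],axes([0,0,-1],[0,-1,0]))
E
```

```text
[606.795 -87.143  44.   ] [492.935 -87.433  44.   ] [639.691 -82.562  50.   ] [667.824 -83.047  50.   ]
yaw 0.14572456394611277 113.86047511716342
yaw 1.9006921464626518 146.83753931817665
mat [array([704.56 , -27.319,   6.   ]), array([ 697.793, -144.643,    6.   ]), array([ 470.853, -135.508,    6.   ]), array([477.169, -13.68 ,   6.   ])]
plateTL TR [ 570.871 -234.146   76.81 ] [ 572.434 -341.864   76.81 ] LL [ 484.752 -237.173   39.19 ]
paper top [ 553.725 -244.239   71.68 ] [ 556.331 -328.652   71.68 ]
shift [138.325 -48.611 -76.893] turn [ 0.043 -0.058  0.169] t 1.55
```

Emit:
apply_moves:
  motion: [46, -16, -25, 0, 0, 0, 0.3, 92, -33, -51, 0, 0, 0, 0.3, 138, -49, -77, 0, 0, 0, 0.3, 138, -49, -77, 0, 0, 0, 0.3, 138, -49, -77, 0, 0, 0, 0.3, 138, -49, -77, 0, 0, 0, 0.3]

```text
time: 2.15
position: [574.8, -90.1, 181.0]
tool_rot: [-0.499, -0.5, -0.5, 0.501]
ft_force: [-0.1, 0.0, 0.4]
gripper_width: 0.649
```

```bash
python3 - <<'E'
from h import *
print(ctrl.sense()['position'],ctrl.sense()['time'])
snap('wrist','w2',None,1.25)
E
```

```text
[574.827 -90.067 181.022] 2.15
```

View pics/w2.png

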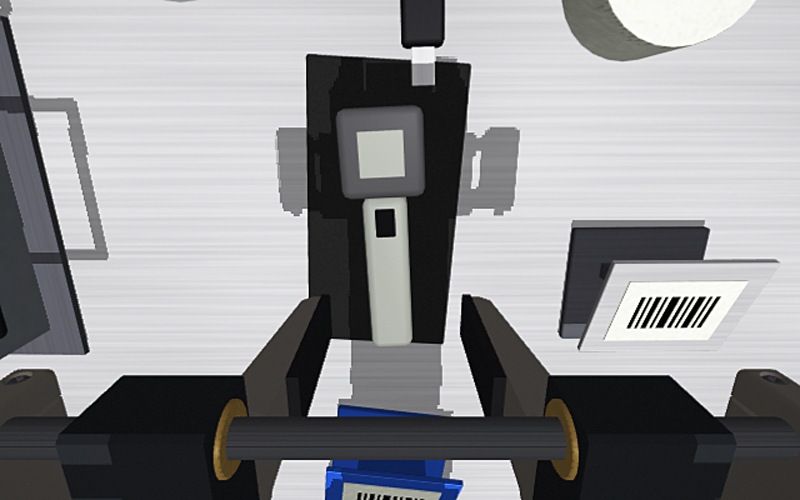

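```bash
cat > fit.py <<'E'
from h import *
from scipy.optimize import least_squares
C,im=load('w2');C1,_=load('w1')
# label
L=[((20+10,40),(631,281)),((30,-40),(748,281)),((-30,-40),(717,342)),((-30,40),(603,340)),((45,55),(617,261)),((45,-55),(778,262)),((-45,55),(579,350))]
L1=[((45,55),(467,266)),((45,-55),(574,265)),((30,40),(477,280)),((30,-40),(557,278))]
def lab(p):
    Rl=R.from_euler('z',p[2]).as_matrix()@R.from_euler('y',-np.radians(20)).as_matrix();return np.array([p[0],p[1],58.]),Rl
def res(p):
    o,Rl=lab(p);return np.hstack([proj(c,o+Rl@[*q,0])*1.25-uv for c,l in((C,L),(C1,L1)) for q,uv in l])
s=least_squares(res,[528,-290,0],loss='soft_l1',f_scale=2);pl=s.x
def resS(p):
    Rz=R.from_euler('z',p[2]).as_matrix();o=np.array([p[0],p[1],6])
    P=[((30,0,38),(384.5,199)),((-90,0,38),(392,345)),((60,0,44),(381,152)),((90,0,44),(380,107.5))]
    return np.hstack([proj(C,o+Rz@q)*1.25-uv for q,uv in P])
s2=least_squares(resS,[580,-85,0],loss='soft_l1',f_scale=2);ps=s2.x
if __name__=='__main__':
    print('label',pl,np.degrees(pl[2]));print(s.fun.reshape(-1,2))
    print('scanner',ps,np.degrees(ps[2]));print(s2.fun.reshape(-1,2))
    Rz=R.from_euler('z',ps[2]).as_matrix();g=np.array([ps[0],ps[1],6])+Rz@[-12,0,26]
    Rg=axes([0,0,-1],-Rz[:,1]);print('grip',g);go(g-6*Rg[:,0],Rg)
    print('mat',[back(C,(u/1.25,v/1.25),6) for u,v in [(307,55),(470,64),(444,342),(308,340)]])
E
python3 fit.py
```

```text
label [ 527.418 -289.53     0.003] 0.14412509721168912
[[-0.408 -0.205]
 [ 0.045 -0.685]
 [-9.62  -3.402]
 [ 0.573 -0.988]
 [-1.271  2.863]
 [ 4.714  1.176]
 [-0.139  1.588]
 [-0.36   0.076]
 [ 0.767  1.287]
 [ 2.517 -2.793]
 [-0.54  -0.642]]
scanner [578.987 -82.737   0.04 ] 2.308725436226718
[[-0.167 -1.891]
 [-0.037  3.325]
 [ 0.839  1.82 ]
 [-0.589 -1.578]]
grip [566.997 -83.22   32.   ]
shift [143.7    -8.47   -6.946] turn [-2.432  0.009  0.029] t 2.2
mat [array([705.105, -25.981,   6.   ]), array([ 698.994, -143.33 ,    6.   ]), array([ 472.493, -132.246,    6.   ]), array([474.732, -11.545,   6.   ])]
```

The wrist view from above confirms the scanner axis at (384,199)→(392,345), and the label paper is fully visible. The fit residuals are about 1 px for the label, apart from one badly picked corner. Next is the descent and grasp.

Emit:
apply_moves:
  motion: [45, -8.5, -7, -2.4, 0, 0, 0.2, 90, -8.5, -7, -2.4, 0, 0, 0.2, 120, -8.5, -7, -2.4, 0, 0, 0.2, 135, -8.5, -7, -2.4, 0, 0, 0.2, 143.5, -8.5, -7, -2.4, 0, 0, 0.2, 143.5, -8.5, -7, -2.4, 0, 0, 0.2, 143.5, -8.5, -7, -2.4, 0, 0, -0.7, 143.5, -8.5, -7, -2.4, 0, 0, -0.7, 143.5, -8.5, -7, -2.4, 0, 0, -0.7, 143.5, -8.5, -7, -2.4, 0, 0, -0.7, 143.5, -8.5, -7, -2.4, 0, 0, -0.7, 143.5, -8.5, -7, -2.4, 0, 0, -0.7]
  squeeze: 30

```text
time: 3.4
position: [567.7, -83.3, 39.3]
tool_rot: [0.51, 0.49, 0.509, -0.49]
ft_force: [-1.4, -0.1, 6.8]
gripper_width: 0.346
```

Emit:
apply_moves:
  motion: [0, 0, 0, 0, 0, 0, -0.7, 0, 0, 0, 0, 0, 0, -0.7, 0, 0, 0, 0, 0, 0, -0.7]

```text
time: 3.7
position: [567.7, -83.3, 39.4]
tool_rot: [0.51, 0.49, 0.509, -0.49]
ft_force: [-0.2, 0.8, 1.7]
gripper_width: 0.344
```

```bash
python3 - <<'E'
from h import *
from fit import pl,ps,lab
s=ctrl.sense();Rt=rot(s['tool_rot']).as_matrix();print(s['position'],s['gripper_width']*92,s['time'],s['ft_force'])
# scanner in tool frame, from y-centred grip: yaw from tool z, flat on the mat
Rz=axes([0,0,-1],[0,-1,0])  # placeholder
ys=-Rt[:,2];yaw=np.arctan2(-ys[0],ys[1]);Rs=R.from_euler('z',yaw).as_matrix();print('yaw',np.degrees(yaw))
o=np.array([ps[0],ps[1],6.]);g=np.array(s['position'])+6*Rt[:,0]
dy=Rs[:,1]@(g-o);o=o+Rs[:,1]*dy;print('dy',dy,'grip in scanner',Rs.T@(g-o))
np.savez('grip.npz',R=Rt.T@Rs,o=Rt.T@(o-s['position']),place=s['position'],placeR=Rt)
G=np.load('grip.npz')
lo,Rl=lab(pl)
# scanner pose: R=Rl, spot at lo
oS=lo-Rl@[60,0,-70];RT=Rl@G['R'].T;T=oS-RT@G['o'];print('scanT',T)
go(T,RT);go(T+80*Rl[:,2],RT)
E
```

```text
[567.659 -83.287  39.369] 31.677121828872917 3.7 [-0.211  0.802  1.684]
yaw 2.271851808499746
dy -0.1041521830717716 grip in scanner [-11.335   0.     27.369]
scanT [ 425.025 -289.784  130.735]
shift [ -91.408 -150.611  200.734] turn [ 2.117 -0.374 19.996] t 3.7
shift [-166.613 -177.874  199.762] turn [ 2.117 -0.374 19.996] t 3.7
```

Emit:
apply_moves:
  motion: [-20, 0, 0, 0, 0, 0, -0.7, -50, 0, 0, 0, 0, 0, -0.7, -85, 0, 0, 0, 0, 0, -0.7, -120, -10, 15, 0, 0, 1, -0.7, -135, -30, 40, 0.5, 0, 4, -0.7, -150, -55, 70, 0.8, 0, 7, -0.7, -160, -80, 100, 1.2, -0.2, 11, -0.7, -166, -110, 130, 1.5, -0.3, 14, -0.7, -166, -140, 160, 2, -0.4, 17, -0.7, -166, -165, 185, 2.1, -0.4, 20, -0.7, -166, -178, 200, 2.1, -0.4, 20, -0.7, -166, -178, 200, 2.1, -0.4, 20, -0.7]

```text
time: 4.9
position: [394.8, -292.7, 204.9]
tool_rot: [0.579, 0.58, 0.404, -0.407]
ft_force: [-0.1, 0.7, -1.3]
gripper_width: 0.35
```

```bash
python3 - <<'E'
from h import *
from fit import pl,lab
s=ctrl.sense();print(s['position'],s['joint_positions'],s['gripper_width']*92,s['torque'],s['ft_force'])
G=np.load('grip.npz');lo,Rl=lab(pl);oS=lo-Rl@[60,0,-70];RT=Rl@G['R'].T;T=oS-RT@G['o'];go(T,RT)
snap('wrist','w3',None,1.25)
C,_=load('w3');Rt=rot(s['tool_rot']).as_matrix();Rs=Rt@G['R'];o=s['position']+Rt@G['o']
for q in [(-90,0,38),(30,0,38),(60,0,44),(90,29,44),(90,-29,44)]: print(q,proj(C,o+Rs@q)*1.25)
for q in [(30,40,0),(30,-40,0),(-30,-40,0),(-30,40,0)]:print('label',proj(C,lo+Rl@q)*1.25)
E
```

```text
[ 394.831 -292.723  204.91 ] [ 0.914  0.153 -0.223  2.192 -0.358  0.556 -0.596] 32.1719912259955 [0.037 0.426 0.001] [-0.1    0.704 -1.29 ]
shift [80.022  2.987 -3.152] turn [-0.339  0.161  0.056] t 4.9
(-90, 0, 38) [397.422 502.05 ]
(30, 0, 38) [398.055 246.157]
(60, 0, 44) [398.405 163.336]
(90, 29, 44) [303.351  62.928]
(90, -29, 44) [493.93   63.047]
label [338.394  95.293]
label [443.979  94.703]
label [441.739 174.634]
label [341.914 175.23 ]
```

View pics/w3.png

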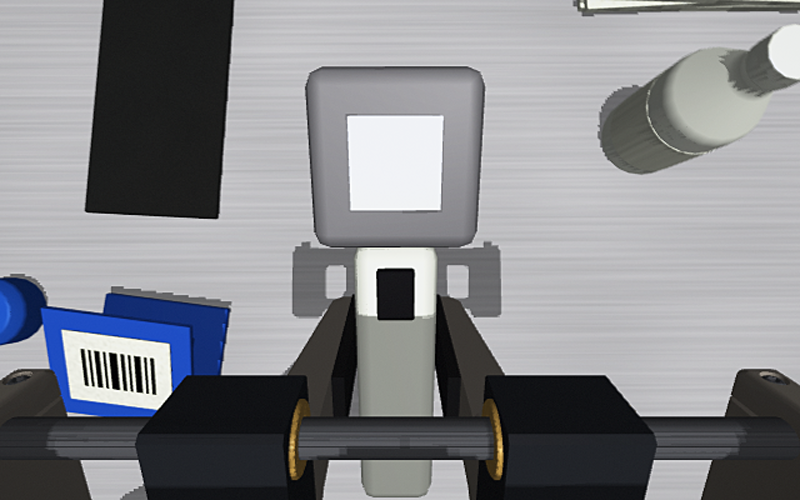

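The scanner sits in the grip as predicted: head centre at about (395,162) against a predicted (398,163), with no pitch slip. It hides the label, as expected. Next I move in and hold.

Emit:
apply_moves:
  motion: [20, 1, -1, 0, 0, 0, -0.7, 45, 2, -3, -0.3, 0.2, 0, -0.7, 65, 3, -3, -0.3, 0.2, 0, -0.7, 76, 3, -3, -0.3, 0.2, 0, -0.7, 80, 3, -3, -0.3, 0.2, 0, -0.7, 80, 3, -3, -0.3, 0.2, 0, -0.7, 80, 3, -3, -0.3, 0.2, 0, -0.7, 80, 3, -3, -0.3, 0.2, 0, -0.7]

```text
time: 5.75
position: [426.8, -288.5, 131.8]
tool_rot: [0.581, 0.578, 0.407, -0.404]
ft_force: [-0.9, -0.1, -1.1]
gripper_width: 0.344
```

```bash
python3 - <<'E'
from h import *
from fit import pl,lab
s=ctrl.sense();print(s['position'],s['gripper_width']*92,s['time'])
G=np.load('grip.npz');lo,Rl=lab(pl);oS=lo-Rl@[60,0,-70];RT=Rl@G['R'].T;T=oS-RT@G['o'];go(T,RT)
snap('scene','s3',(200,120,360,240),5)
C,_=load('s3');Rt=rot(s['tool_rot']).as_matrix();Rs=Rt@G['R'];o=s['position']+Rt@G['o']
f=lambda p:(proj(C,p)-[200,120])*5
for q in [(90,29,44),(90,-29,44),(90,29,0),(90,-29,0),(60,0,0)]: print(q,f(o+Rs@q))
for q in [(30,40,0),(30,-40,0),(0,0,0),(45,55,0),(45,-55,0),(-45,55,0)]:print('label',q,f(lo+Rl@q))
E
```

```text
[ 426.839 -288.469  131.751] 31.609762960519753 5.75
shift [ 0.33  -2.059  1.306] turn [ 0.136 -0.068 -0.024] t 5.75
(90, 29, 44) [393.436 120.661]
(90, -29, 44) [332.218  84.682]
(90, 29, 0) [381.251 183.548]
(90, -29, 0) [321.346 146.802]
(60, 0, 0) [384.196 158.512]
label (30, 40, 0) [374.37  285.412]
label (30, -40, 0) [294.843 233.204]
label (0, 0, 0) [366.674 251.045]
label (45, 55, 0) [373.206 300.014]
label (45, -55, 0) [263.56  227.408]
label (-45, 55, 0) [468.612 274.412]
```

View pics/s3.png

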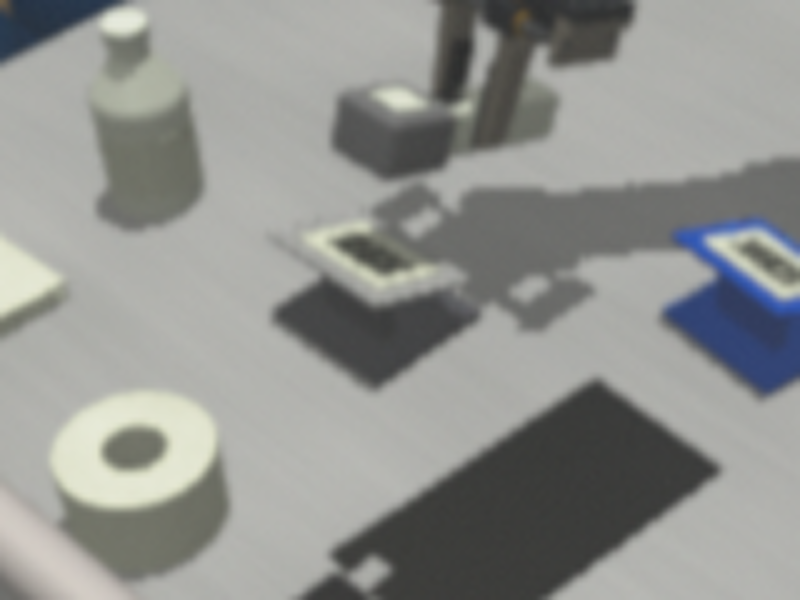

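The scene crop shows the scanner head (about 390,130) above the label (about 372,253). Both lie within 1 raw pixel of the model. I make a small correction, then hold.

Emit:
apply_moves:
  motion: [0, -2, 1, 0, 0, 0, -0.7, 0, -2, 1, 0, 0, 0, -0.7, 0, -2, 1, 0, 0, 0, -0.7, 0, -2, 1, 0, 0, 0, -0.7, 0, -2, 1, 0, 0, 0, -0.7, 0, -2, 1, 0, 0, 0, -0.7, 0, -2, 1, 0, 0, 0, -0.7, 0, -2, 1, 0, 0, 0, -0.7, 0, -2, 1, 0, 0, 0, -0.7, 0, -2, 1, 0, 0, 0, -0.7, 0, -2, 1, 0, 0, 0, -0.7, 0, -2, 1, 0, 0, 0, -0.7]

```text
time: 7.0
position: [424.9, -289.5, 131.0]
tool_rot: [0.581, 0.578, 0.407, -0.404]
ft_force: [0.3, 0.1, -1.9]
gripper_width: 0.348
```

Emit:
apply_moves:
  motion: [0, 0, 0, 0, 0, 0, -0.7, 0, 0, 0, 0, 0, 0, -0.7, 0, 0, 0, 0, 0, 0, -0.7, 0, 0, 0, 0, 0, 0, -0.7, 0, 0, 0, 0, 0, 0, -0.7, 0, 0, 0, 0, 0, 0, -0.7, 0, 0, 0, 0, 0, 0, -0.7, 0, 0, 0, 0, 0, 0, -0.7, 0, 0, 0, 0, 0, 0, -0.7, 0, 0, 0, 0, 0, 0, -0.7, 0, 0, 0, 0, 0, 0, -0.7, 0, 0, 0, 0, 0, 0, -0.7]

```text
time: 8.2
position: [424.9, -289.5, 131.0]
tool_rot: [0.581, 0.578, 0.407, -0.404]
ft_force: [0.6, -0.1, -2.3]
gripper_width: 0.345
```

Emit:
apply_moves:
  motion: [0, 0, 0, 0, 0, 0, -0.7, 0, 0, 0, 0, 0, 0, -0.7, 0, 0, 0, 0, 0, 0, -0.7, 0, 0, 0, 0, 0, 0, -0.7, 0, 0, 0, 0, 0, 0, -0.7, 0, 0, 0, 0, 0, 0, -0.7]

```text
time: 8.8
position: [424.9, -289.5, 131.0]
tool_rot: [0.581, 0.578, 0.407, -0.404]
ft_force: [0.9, -0.1, -1.6]
gripper_width: 0.346
```

```bash
python3 - <<'E'
from h import *
from fit import pl,lab
G=np.load('grip.npz');lo,Rl=lab(pl);oS=lo-Rl@[60,0,-70];RT=Rl@G['R'].T;T=oS-RT@G['o'];go(T,RT)
p=G['place'];go([567,-83,150],G['placeR'])
E
```

```text
shift [ 0.306 -0.007  0.297] turn [ 0.135 -0.069 -0.022] t 8.8
shift [  31.268  140.926 -205.778] turn [ -1.971   0.33  -20.019] t 8.8
```

Emit:
apply_moves:
  motion: [-25, 0, 0, 0, 0, 0, -0.7, -55, 0, 0, 0, 0, 0, -0.7, -70, 15, -20, 0, 0, 0, -0.7, -70, 35, -50, -0.5, 0, -4, -0.7, -60, 60, -80, -1, 0, -8, -0.7, -45, 80, -110, -1.5, 0.2, -12, -0.7, -25, 100, -140, -1.8, 0.3, -16, -0.7, 0, 120, -170, -2, 0.3, -20, -0.7, 20, 135, -195, -2, 0.3, -20, -0.7, 31, 141, -206, -2, 0.3, -20, -0.7, 31, 141, -206, -2, 0.3, -20, -0.7, 31, 141, -206, -2, 0.3, -20, -0.7]

```text
time: 10.0
position: [566.0, -84.3, 150.3]
tool_rot: [0.51, 0.49, 0.509, -0.491]
ft_force: [-0.0, -0.3, -1.7]
gripper_width: 0.344
```

```bash
python3 - <<'E'
from h import *
G=np.load('grip.npz');go(G['place']+[0,0,0.5],G['placeR'])
E
```

```text
shift [110.399   1.697  -1.23 ] turn [-0.058  0.09   0.048] t 10.0
```

Emit:
apply_moves:
  motion: [40, 1, -1, 0, 0, 0, -0.7, 75, 1.5, -1, 0, 0, 0, -0.7, 95, 1.5, -1, 0, 0, 0, -0.7, 104, 1.5, -1, 0, 0, 0, -0.7, 108, 1.5, -1, 0, 0, 0, -0.7, 110.5, 1.5, -1, 0, 0, 0, -0.7, 111, 1.5, -1, 0, 0, 0, -0.7, 111, 1.5, -1, 0, 0, 0, -0.7]

```text
time: 10.8
position: [568.1, -83.7, 40.3]
tool_rot: [0.511, 0.49, 0.508, -0.49]
ft_force: [0.1, -0.4, -1.4]
gripper_width: 0.349
```

Emit:
apply_moves:
  motion: [0, 0, 0, 0, 0, 0, 0.2, 0, 0, 0, 0, 0, 0, 0.2, 0, 0, 0, 0, 0, 0, 0.2, 0, 0, 0, 0, 0, 0, 0.2, -15, 0, 0, 0, 0, 0, 0.2, -50, 0, 0, 0, 0, 0, 0.2, -100, 0, 0, 0, 0, 0, 0.2, -150, 0, 0, 0, 0, 0, 0.2, -190, 0, 0, 0, 0, 0, 0.2, -190, 0, 0, 0, 0, 0, 0.2]

```text
time: 11.8
position: [571.2, -83.4, 237.9]
tool_rot: [0.514, 0.493, 0.505, -0.488]
ft_force: [0.3, -0.2, 0.1]
gripper_width: 0.604
```

```bash
python3 - <<'E'
from h import *
print(ctrl.sense()['position'])
go([660,130,300],axes([0,0,-1],[0,-1,0]))
E
```

```text
[571.234 -83.354 237.897]
shift [ -61.695   97.828 -209.474] turn [ 2.211  0.259 -0.837] t 11.8
```

Emit:
apply_moves:
  motion: [-40, 20, -30, 0, 0, 0, 0.2, -80, 40, -80, 1, 0, 0, 0.2, -100, 60, -130, 2, 0, -0.8, 0.2, -101, 85, -170, 2.2, 0, -0.8, 0.2, -101, 97, -195, 2.2, 0, -0.8, 0.2, -101, 97, -195, 2.2, 0, -0.8, 0.2, -101, 97, -195, 2.2, 0, -0.8, 0.2, -101, 97, -195, 2.2, 0, -0.8, 0.2]

```text
time: 12.6
position: [658.7, 114.0, 338.7]
tool_rot: [-0.501, -0.499, -0.498, 0.502]
ft_force: [1.0, 0.2, -0.4]
gripper_width: 0.6
```

```bash
python3 - <<'E'
from h import *
print(ctrl.sense()['position'],ctrl.sense()['time'])
snap('wrist','w4',None,1.25)
snap('scene','s4',(320,220,470,340),5)
snap('top','t4',(130,60,260,220),3)
E
```

```text
[658.694 114.001 338.716] 12.6
```

View pics/w4.png

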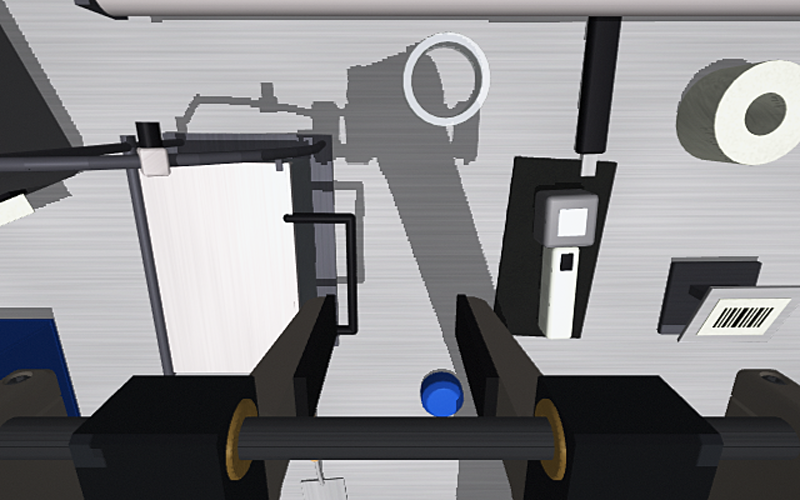

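View pics/s4.png

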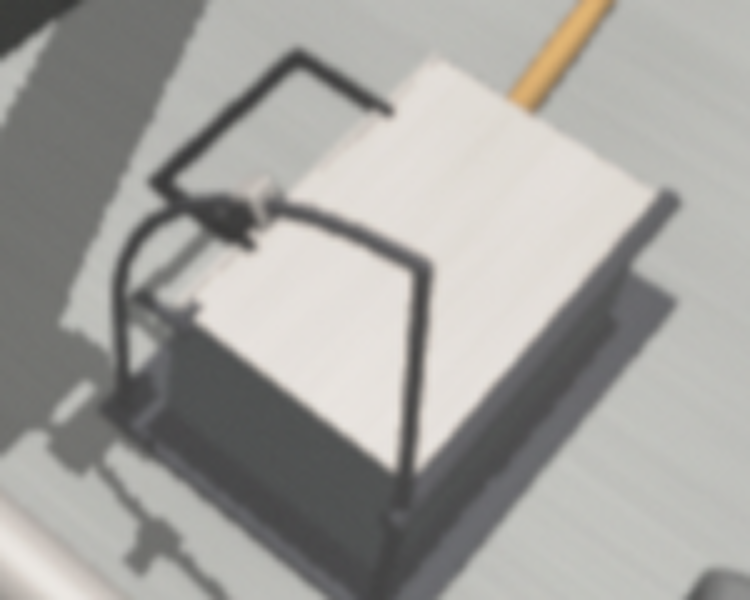

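Wrist view: the scanner is back on its mat at (565,260). The bar corners are at (351,216) and (351,330), and the clamp block is at (154,162). Scene crop: bar ends at (298,53) and (157,182), clamp block at about (262,198).

```bash
cat > mag.py <<'E'
from h import *
from scipy.optimize import least_squares
CW,_=load('w4');CS,_=load('s4');CT,_=load('t4')
w=lambda u,v:(CW,(u/1.25,v/1.25),1/1.25)
s=lambda u,v:(CS,(u/5+320,v/5+220),1.)
t=lambda u,v:(CT,(u,v),1.)
obs=[('b',57,w(351,216)),('b',-57,w(352,330)),('b',-57,s(298,53)),('b',57,s(157,182)),('c',0,w(154,162)),('c',0,s(258,198))]
def pt(p,k,a):
    m=(125,75-170*np.cos(p[3]),100+170*np.sin(p[3])) if k=='c' else (a,-125,100)
    return np.array([p[0],p[1],0])+R.from_euler('z',p[2]).apply(m)
f=lambda p:np.hstack([(proj(o[0],pt(p,k,a))-o[1])/1 for k,a,o in obs])
S=least_squares(f,[600,275,0,.8]);p=S.x
if __name__=='__main__':
    print(p,np.degrees(p[2]));print(S.fun.reshape(-1,2))
    print('bar',pt(p,'b',0),'clamp',pt(p,'c',0))
    for n in('c',):
        print(tri([o[:2] for k,a,o in obs if k==n]))
    print(tri([obs[0][2][:2],obs[3][2][:2]]),tri([obs[1][2][:2],obs[2][2][:2]]))
    Rz=R.from_euler('z',p[2]).as_matrix()
    Rt=axes([0,0,-1],-Rz[:,1]);b=pt(p,'b',0);go(b-6*Rt[:,0]+[0,0,90],Rt)
E
python3 mag.py
```

```text
[596.108 282.811  -0.006   0.944] -0.33869042073212363
[[-0.934  3.709]
 [ 0.722 -2.764]
 [-1.296  0.627]
 [ 0.393 -1.021]
 [-0.056 -0.566]
 [-0.224  0.558]]
bar [595.369 157.813 100.   ] clamp [720.959 257.296 237.639]
(array([720.382, 257.004, 238.553]), np.float64(0.4185800027187388))
(array([655.364, 157.208,  97.705]), np.float64(1.8136687273486716)) (array([534.087, 159.302,  99.815]), np.float64(0.18244664068999641))
shift [143.024 -63.753 -45.092] turn [ 0.181  0.318 -0.022] t 12.75
```

```bash
sed -i "s/'b',57/'b',60/g;s/'b',-57/'b',-60/g" mag.py; python3 mag.py
```

```text
[596.114 282.825  -0.009   0.945] -0.4974352524688967
[[-0.871  1.559]
 [ 0.65  -0.483]
 [-0.513 -0.005]
 [-0.309 -0.454]
 [-0.055 -0.458]
 [-0.232  0.467]]
bar [595.029 157.83  100.   ] clamp [720.896 257.207 237.815]
(array([720.382, 257.004, 238.553]), np.float64(0.4185800027187388))
(array([655.364, 157.208,  97.705]), np.float64(1.8136687273486716)) (array([534.087, 159.302,  99.815]), np.float64(0.18244664068999641))
shift [143.024 -64.093 -45.108] turn [ 0.34   0.318 -0.023] t 12.75
```

Emit:
apply_moves:
  motion: [30, -30, -25, 0, 0, 0, 0, 75, -55, -45, 0, 0.3, 0, 0, 115, -64, -45, 0, 0.3, 0, 0, 140, -64, -45, 0, 0.3, 0, 0, 143, -64, -45, 0, 0.3, 0, 0, 143, -64, -45, 0, 0.3, 0, 0, 143, -64, -45, 0, 0.3, 0, 0]

```text
time: 13.45
position: [596.6, 157.4, 198.0]
tool_rot: [0.5, 0.502, 0.498, -0.5]
ft_force: [0.2, 0.9, 0.4]
gripper_width: 0.497
```

```bash
python3 - <<'E'
from mag import *
print(ctrl.sense()['gripper_width']*92)
Rt=axes([0,0,-1],-R.from_euler('z',p[2]).as_matrix()[:,1]);b=pt(p,'b',0);go(b-6*Rt[:,0],Rt)
snap('wrist','w5',None,1.25)
E
```

```text
45.76291263846127
shift [91.963 -1.885 -0.375] turn [ 0.265 -0.027 -0.203] t 13.45
```

View pics/w5.png

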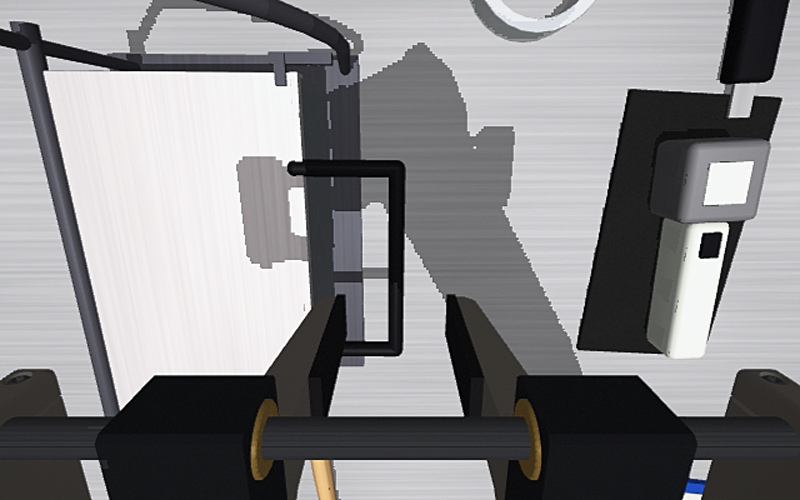

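The bar (column 397) is centred between the jaws (345 and 447). I descend and grip.

Emit:
apply_moves:
  motion: [40, -2, 0, 0, 0, 0, 0, 75, -2, 0, 0, 0, 0, 0, 88, -2, 0, 0, 0, 0, 0, 92, -2, 0, 0, 0, 0, 0, 92, -2, 0, 0, 0, 0, 0, 92, -2, 0, 0, 0, 0, -1, 92, -2, 0, 0, 0, 0, -1, 92, -2, 0, 0, 0, 0, -1, 92, -2, 0, 0, 0, 0, -1, 92, -2, 0, 0, 0, 0, -1, 92, -2, 0, 0, 0, 0, -1, 92, -2, 0, 0, 0, 0, -1]
  squeeze: 30

```text
time: 14.7
position: [595.1, 157.4, 106.5]
tool_rot: [0.5, 0.502, 0.498, -0.5]
ft_force: [-1.4, -1.4, 3.5]
gripper_width: 0.098
```

Emit:
apply_moves:
  motion: [0, 0, 0, 0, 0, 0, -1, 0, 0, 0, 0, 0, 0, -1, 0, 0, 0, 0, 0, 0, -1]

```text
time: 15.0
position: [595.1, 157.4, 106.5]
tool_rot: [0.5, 0.502, 0.498, -0.5]
ft_force: [-0.1, -0.0, 2.0]
gripper_width: 0.096
```

```bash
python3 - <<'E'
from h import *
s=ctrl.sense();print(s['position'],s['gripper_width']*92,s['time'],s['ft_force'])
r=rot(s['tool_rot']);np.savez('bar.npz',p=s['position'],R=r.as_matrix())
for th in np.arange(.1,.96,.1).tolist()+[.94]:
    print(round(th,2),r.inv().apply([0,200*(1-np.cos(th)),200*np.sin(th)]))
E
```

```text
[595.135 157.392 106.48 ] 8.853727963935157 15.0 [-0.121 -0.01   1.983]
0.1 [-19.966   0.079  -1.003]
0.2 [-39.733   0.148  -3.995]
0.3 [-59.102   0.209  -8.945]
0.4 [-77.88    0.258 -15.804]
0.5 [-95.88    0.298 -24.503]
0.6 [-112.921    0.326  -34.956]
0.7 [-128.834    0.342  -47.058]
0.8 [-143.458    0.347  -60.688]
0.9 [-156.65     0.341  -75.71 ]
0.94 [-161.495    0.335  -82.075]
```

Emit:
apply_moves:
  motion: [-10, 0, -0.3, 0, 0, 0, -1, -20, 0, -1, 0, 0, 0, -1, -30, 0, -2.3, 0, 0, 0, -1, -39.7, 0, -4, 0, 0, 0, -1, -49.5, 0, -6.2, 0, 0, 0, -1, -59, 0, -9, 0, 0, 0, -1, -68.5, 0, -12.2, 0, 0, 0, -1, -78, 0.2, -15.8, 0, 0, 0, -1, -87, 0.3, -20, 0, 0, 0, -1, -96, 0.3, -24.5, 0, 0, 0, -1, -104.5, 0.3, -29.6, 0, 0, 0, -1, -113, 0.3, -35, 0, 0, 0, -1]

```text
time: 16.2
position: [595.4, 191.3, 220.3]
tool_rot: [0.5, 0.502, 0.497, -0.501]
ft_force: [3.4, -4.7, -1.3]
gripper_width: 0.1
```

```bash
python3 - <<'E'
from h import *
s=ctrl.sense();d=np.load('bar.npz');q=s['position']-d['p'];print(q,'th',np.arctan2(q[2],200-q[1]),np.hypot(q[2],200-q[1]),s['gripper_width']*92,s['ft_force'],s['torque'])
r=rot(s['tool_rot'])
for th in (.7,.8,.85,.9,.94): print(th,r.inv().apply(d['p']+[0,200*(1-np.cos(th)),200*np.sin(th)]-s['position']))
E
```

```text
[  0.264  33.863 113.834] th 0.6007097092332658 201.39436358796135 9.217410445933007 [ 3.378 -4.716 -1.346] [-1.165 -0.674 -0.064]
0.7 [-15.035  -0.267 -13.14 ]
0.8 [-29.687  -0.274 -26.741]
0.85 [-36.485  -0.282 -34.073]
0.9 [-42.908  -0.294 -41.736]
0.94 [-47.766  -0.306 -48.092]
```

Emit:
apply_moves:
  motion: [-7.5, 0, -6.3, 0, 0, 0, -1, -15, 0, -13, 0, 0, 0, -1, -22.5, 0, -19.8, 0, 0, 0, -1, -29.7, 0, -26.7, 0, 0, 0, -1, -36.5, 0, -34, 0, 0, 0, -1, -43, 0, -41.7, 0, 0, 0, -1, -46, 0, -45.5, 0, 0, 0, -1, -47.8, 0, -48.1, 0, 0, 0, -1, -47.8, 0, -48.1, 0, 0, 0, -1, -47.8, 0, -48.1, 0, 0, 0, -1]

```text
time: 17.2
position: [596.0, 237.2, 270.3]
tool_rot: [-0.501, -0.502, -0.496, 0.502]
ft_force: [0.1, -9.6, 7.4]
gripper_width: 0.098
```

```bash
python3 - <<'E'
from mag import *
s=ctrl.sense();d=np.load('bar.npz');q=s['position']-d['p'];print(q,'th',np.arctan2(q[2],200-q[1]),np.hypot(q[2],200-q[1]),s['gripper_width']*92,s['ft_force'],s['time'])
C=cam('wrist');print(proj(C,pt(p,'c',0)))
C=snap('scene','s6')
c=proj(C,pt(p,'c',0));print('scene',c)
a=cv2.imread('pics/s6.png');w=a[int(c[1])-38:int(c[1])+37,int(c[0])-33:int(c[0])+33]
ct=cam('top');pc=proj(ct,pt(p,'c',0));print('top',pc)
b=ctrl.read_camera('wrist')[:,:,::-1];b=b[0:150,0:300]
w=cv2.resize(w,None,fx=6,fy=6,interpolation=cv2.INTER_CUBIC)
b=cv2.resize(b,None,fx=450/150*.45,fy=450/150*.45,interpolation=cv2.INTER_CUBIC)
o=np.zeros((450,w.shape[1]+b.shape[1],3),np.uint8);o[:,:w.shape[1]]=w;o[:b.shape[0],w.shape[1]:]=b
cv2.imwrite('pics/m6.png',o);print(o.shape,'origin',int(c[0])-33,int(c[1])-38)
E
```

```text
[  0.841  79.784 163.779] th 0.9376026101456728 203.16338646071063 9.00158451672992 [ 0.073 -9.595  7.392] 17.2
[275.033  10.61 ]
scene [371.368 260.067]
top [178.065  91.344]
(450, 801, 3) origin 338 222
```

View pics/m6.png

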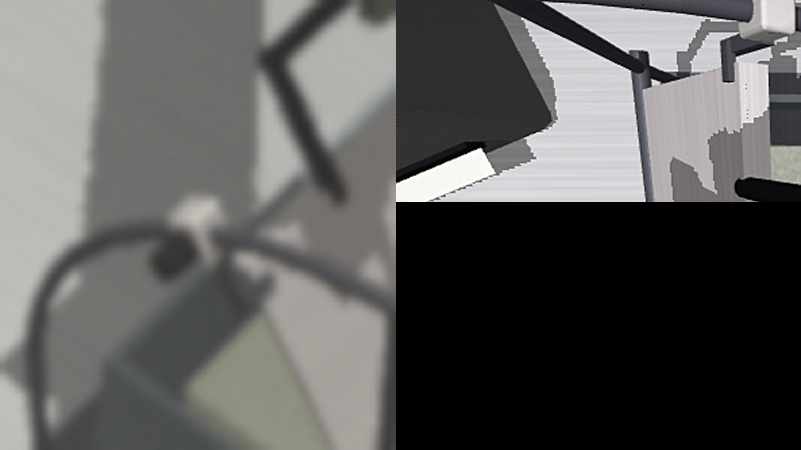

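The wrist inset shows the pointer's L-shaped leg near the clamp block, about (775,20). I need one enlarged wrist crop with reference marks.

```bash
python3 - <<'E'
from mag import *
C=snap('wrist','w7');_,im=load('w7')
k=5;x0,y0,x1,y1=215,0,375,110
o=cv2.resize(im[y0:y1,x0:x1],None,fx=k,fy=k,interpolation=cv2.INTER_CUBIC)
def m(th,r,x):return np.array([p[0],p[1],0])+R.from_euler('z',p[2]).apply((x,75-r*np.cos(th),100+r*np.sin(th)))
for th,col in((.90,(255,0,0)),(.94,(0,200,0)),(.98,(0,0,255))):
    for r,x in((170,125),(145,110),(145,125)):
        u=(proj(C,m(th,r,x))-[x0,y0]+.5)*k-.5;cv2.circle(o,tuple(int(v) for v in u),2,col,-1);print(th,r,x,u)
cv2.imwrite('pics/w7c.png',o);print(ctrl.sense()['position'],ctrl.sense()['ft_force'])
E
```

```text
0.9 170 125 [367.907  67.606]
0.9 145 110 [247.944 258.732]
0.9 145 125 [241.964 112.239]
0.94 170 125 [309.239  56.523]
0.94 145 110 [202.143 254.056]
0.94 145 125 [194.927 104.657]
0.98 170 125 [246.213  45.488]
0.98 145 110 [153.707 249.454]
0.98 145 125 [145.148  97.194]
[595.964 237.062 270.186] [-0.008 -8.468  7.167]
```

View pics/w7c.png

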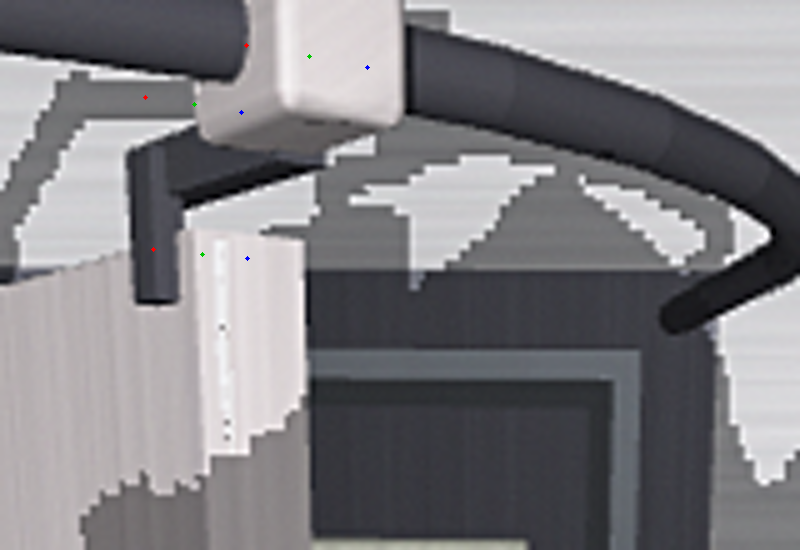

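```bash
python3 - <<'E'
from mag import *
C5,im5=load('w5');C7,im7=load('w7')
M=lambda q:R.from_euler('z',-p[2]).apply(np.asarray(q)-[p[0],p[1],0])
for uv in [(330,57),(275,55),(280,84),(300,72)]:
    print('shut',uv,[M(back(C5,(uv[0]/1.25,uv[1]/1.25),z)) for z in (100,103)])
def m(th,r,x,h=0):return np.array([p[0],p[1],0])+R.from_euler('z',p[2]).apply((x,75-r*np.cos(th)+h*np.sin(th),100+r*np.sin(th)+h*np.cos(th)))
k=5
def px(q):return (proj(C7,q)-[215,0]+.5)*k-.5
for th in(.84,.88,.92,.96,1.):
    print(th,[px(m(th,*a)) for a in((145,110),(145,110,-6),(145,110,6),(170,118),(118,110),(170,125))])
o=cv2.resize(im5[30:100,190:300],None,fx=7,fy=7,interpolation=cv2.INTER_CUBIC)
cv2.imwrite('pics/w5c.png',o)
# bar-based angle (bar ends visible?) and current bar from TCP
s=ctrl.sense();b=np.array(s['position'])+6*rot(s['tool_rot']).as_matrix()[:,0];q=M(b);print('bar now',q,'th',np.arctan2(q[2]-100,75-q[1]),np.hypot(q[2]-100,75-q[1]))
E
```

```text
shut (330, 57) [array([120.09 , -88.093, 100.   ]), array([119.655, -88.536, 103.   ])]
shut (275, 55) [array([120.941, -58.062, 100.   ]), array([120.495, -58.875, 103.   ])]
shut (280, 84) [array([106.203, -59.643, 100.   ]), array([105.939, -60.436, 103.   ])]
shut (300, 72) [array([112.431, -71.185, 100.   ]), array([112.09 , -71.836, 103.   ])]
0.84 [array([311.585, 265.835]), array([352.534, 270.658]), array([268.948, 260.814]), array([448.337, 158.724]), array([189.174, 287.278]), array([447.758,  84.187])]
0.88 [array([269.837, 261.091]), array([313.572, 265.888]), array([224.347, 256.102]), array([396.837, 149.728]), array([156.691, 284.094]), array([395.606,  73.146])]
0.92 [array([225.377, 256.386]), array([271.873, 261.135]), array([177.074, 251.453]), array([341.087, 140.702]), array([122.561, 280.966]), array([339.119,  62.062])]
0.96 [array([178.25 , 251.744]), array([227.455, 256.419]), array([127.202, 246.893]), array([281.066, 131.693]), array([ 86.842, 277.909]), array([278.269,  50.995])]
1.0 [array([128.526, 247.189]), array([180.362, 251.766]), array([ 74.829, 242.447]), array([216.795, 122.753]), array([ 49.606, 274.939]), array([213.077,  40.009])]
bar now [  0.28  -45.797 264.186] th 0.9364893886128801 203.83589180906034
```

View pics/w5c.png

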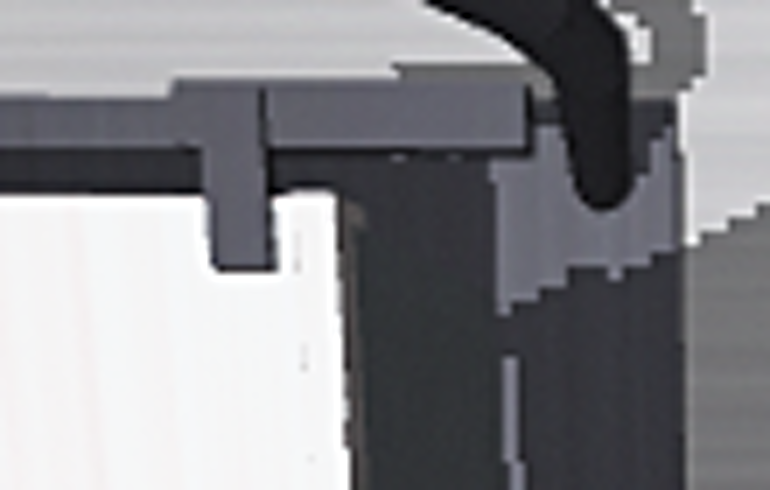

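```bash
python3 - <<'E'
from mag import *
C5,_=load('w5');C7,_=load('w7')
P=[((215,268),(135,303)),((272,268),(178,303)),((172,82),(128,152)),((530,148),(325,160))]
M=lambda q:R.from_euler('z',-p[2]).apply(np.asarray(q)-[p[0],p[1],0])
def px(a,th,h):
    q=M(back(C5,((a[0]+.5)/7-.5+190,(a[1]+.5)/7-.5+30),100+h));r=75-q[1]
    m=(q[0],75-r*np.cos(th)+h*np.sin(th),100+r*np.sin(th)+h*np.cos(th))
    w=np.array([p[0],p[1],0])+R.from_euler('z',p[2]).apply(m);return (proj(C7,w)-[215,0]+.5)*5-.5,q
for h in(0,3,6):
  for n in(3,4):
    S=least_squares(lambda v:np.hstack([px(a,v[0],h)[0]-b for a,b in P[:n]]),[.94]);print(h,n,S.x,S.fun)
S=least_squares(lambda v:np.hstack([px(a,v[0],v[1])[0]-b for a,b in P]),[.94,3]);print(S.x,S.fun)
print([px(a,.94,S.x[1])[1] for a,b in P])
# clamp in w7: block centre estimate, fit of clamp angle using w7 only
def c(th):
    w=np.array([p[0],p[1],0])+R.from_euler('z',p[2]).apply((125,75-170*np.cos(th),100+170*np.sin(th)));return (proj(C7,w)-[215,0]+.5)*5-.5
for th in(.9,.92,.94,.96):print(th,c(th))
# block corners predicted: 16 along x? 20 tangential,14 radial
for sz in((8,10,7),):
  for th in(.92,.94):
    Q=[]
    for a in(-1,1):
      for b in(-1,1):
        for d in(-1,1):
          r=170+d*sz[2];tg=b*sz[1];m=(125+a*sz[0],75-r*np.cos(th)+tg*np.sin(th),100+r*np.sin(th)+tg*np.cos(th))
          w=np.array([p[0],p[1],0])+R.from_euler('z',p[2]).apply(m);Q.append(((proj(C7,w)-[215,0]+.5)*5-.5).round())
    print(th,np.array(Q).tolist())
E
```

```text
0 3 [0.948] [ 11.81    2.021 -10.824  -2.834  -0.212  -0.389]
0 4 [0.933] [ 26.669   3.168   4.908  -1.581  14.645   1.601 -34.079   0.102]
3 3 [0.929] [ 11.468   3.442 -10.479  -1.271  -0.835   2.241]
3 4 [0.916] [ 25.15    4.484   3.98   -0.134  12.855   4.046 -32.165   3.598]
6 3 [0.91] [ 11.145   4.81  -10.15    0.232  -1.423   4.775]
6 4 [0.898] [ 23.722   5.754   3.117   1.262  11.17    6.41  -30.339   6.971]
[ 0.862 12.294] [ 21.007   8.275   1.501   4.035   7.959  11.121 -26.784  13.669]
[array([104.703, -60.402, 112.294]), array([104.729, -65.793, 112.294]), array([120.699, -57.73 , 112.294]), array([115.261, -90.618, 112.294])]
0.9 [367.907  67.606]
0.92 [339.119  62.062]
0.94 [309.239  56.523]
0.96 [278.269  50.995]
0.92 [[386.0, 174.0], [463.0, 153.0], [219.0, 150.0], [290.0, 126.0], [383.0, 5.0], [462.0, -28.0], [211.0, -32.0], [284.0, -71.0]]
0.94 [[361.0, 171.0], [435.0, 148.0], [188.0, 146.0], [255.0, 121.0], [357.0, -1.0], [433.0, -36.0], [179.0, -38.0], [248.0, -78.0]]
```

```bash
python3 - <<'E'
from mag import *
C,im=load('s6')
def m(th,r,x,h=0):return np.array([p[0],p[1],0])+R.from_euler('z',p[2]).apply((x,75-r*np.cos(th)+h*np.sin(th),100+r*np.sin(th)+h*np.cos(th)))
px=lambda q:(proj(C,q)-[338,222]+.5)*6-.5
for th in(.88,.9,.92,.94,.96,.98):print(th,px(m(th,200,60)),px(m(th,200,35)),'arm mid',px(m(th,160,60)),'end',px(m(th,140,60)),'clamp',px(m(th,170,125)))
# sub-pixel dark ridge of bar and side arm along perpendicular scans
g=cv2.GaussianBlur(cv2.cvtColor(im,cv2.COLOR_BGR2GRAY),(0,0),.6).astype(np.float32)
def scan(r,x):
    best=[]
    ths=np.arange(.80,1.08,.004)
    v=[]
    for t in ths:
        u=proj(C,m(t,r,x)).astype(np.float32);v.append(cv2.remap(g,u[:1].reshape(1,1),u[1:].reshape(1,1),cv2.INTER_CUBIC)[0,0])
    v=np.array(v);d=np.clip(np.percentile(v,60)-30-v,0,None);i=np.argmin(v)
    print('bar scan x',x,'min at',ths[i],'centroid',(d*ths).sum()/max(d.sum(),1e-6), v[::5].astype(int))
for x in(55,45,35,28):scan(200,x)
# same scan on shut image for calibration bias
C,im=load('s4');g=cv2.GaussianBlur(cv2.cvtColor(im,cv2.COLOR_BGR2GRAY),(0,0),.6).astype(np.float32)
_m=m
def scan0(x):
    ths=np.arange(-.14,.14,.004);v=[]
    for t in ths:
        u=proj(C,_m(t,200,x)).astype(np.float32);v.append(cv2.remap(g,u[:1].reshape(1,1),u[1:].reshape(1,1),cv2.INTER_CUBIC)[0,0])
    v=np.array(v);d=np.clip(np.percentile(v,60)-30-v,0,None);print('shut',x,ths[np.argmin(v)],(d*ths).sum()/d.sum())
for x in(55,45,35,0,-35):scan0(x)
E
```

```text
0.88 [255.704  58.35 ] [295.986  21.714] arm mid [301.192 148.181] end [323.549 192.333] clamp [181.434 228.756]
0.9 [263.258  58.222] [303.578  21.446] arm mid [307.302 148.359] end [328.923 192.606] clamp [187.81  229.231]
0.92 [270.961  58.276] [311.316  21.357] arm mid [313.521 148.68 ] end [334.387 193.005] clamp [194.31  229.867]
0.94 [278.811  58.514] [319.198  21.45 ] arm mid [319.845 149.147] end [339.939 193.529] clamp [200.932 230.664]
0.96 [286.805  58.939] [327.222  21.725] arm mid [326.273 149.76 ] end [345.576 194.18 ] clamp [207.675 231.624]
0.98 [294.943  59.552] [335.385  22.187] arm mid [332.803 150.52 ] end [351.297 194.958] clamp [214.536 232.748]
bar scan x 55 min at 0.9240000000000002 centroid 0.9174389353513283 [107 107 104  93  78  64  52  61  98 145 171 177 179 178]
bar scan x 45 min at 0.9280000000000002 centroid 0.9211970897053712 [106 115 138 137 106  71  54  61  97 143 171 177 179 178]
bar scan x 35 min at 0.9200000000000002 centroid 0.9212050752664731 [158 173 165 140 104  66  52  63  99 140 166 169 154 140]
bar scan x 28 min at 0.9240000000000002 centroid 0.9303801023190931 [175 173 163 137  99  65  50  57  90 131 133  92  78  85]
shut 55 -0.019999999999999907 -0.021902829512878603
shut 45 -0.132 -0.06513997085904628
shut 35 1.1102230246251565e-16 0.0024646407427039007
shut 0 0.004000000000000115 0.0060046923002162736
shut -35 1.1102230246251565e-16 0.0037597525045572535
```

The scene scan puts the flap at about 0.922, because the bar slid roughly 4 mm along the pads. The clamp fits at about 0.942, so I raise the flap by 0.02 rad and grip more firmly.

Emit:
apply_moves:
  motion: [0, 0, 0, 0, 0, 0, -1, -1.2, 0, -1.6, 0, 0, 0, -1, -2.4, 0, -3.2, 0, 0, 0, -1, -2.4, 0, -3.2, 0, 0, 0, -1, -2.4, 0, -3.2, 0, 0, 0, -1, -2.4, 0, -3.2, 0, 0, 0, -1]
  squeeze: 45

```text
time: 17.95
position: [596.0, 240.2, 272.6]
tool_rot: [-0.501, -0.502, -0.495, 0.502]
ft_force: [1.5, -2.9, -0.4]
gripper_width: 0.095
```

```bash
cat > chk.py <<'E'
from mag import *
import sys
f=sys.argv[1]
C=snap('scene',f);_,im=load(f);g=cv2.GaussianBlur(cv2.cvtColor(im,cv2.COLOR_BGR2GRAY),(0,0),.6).astype(np.float32)
def m(th,r,x):return np.array([p[0],p[1],0])+R.from_euler('z',p[2]).apply((x,75-r*np.cos(th),100+r*np.sin(th)))
out=[]
for x in range(27,56,4):
    ths=np.arange(.84,1.04,.002);U=np.array([proj(C,m(t,200,x)) for t in ths],np.float32)
    v=cv2.remap(g,U[:,0].copy(),U[:,1].copy(),cv2.INTER_CUBIC).ravel();i=np.argmin(v);k=slice(max(i-25,0),i+26);c=np.clip(100-v[k],0,None);out.append((c*ths[k]).sum()/c.sum())
s=ctrl.sense();q=R.from_euler('z',-p[2]).apply(np.array(s['position'])-[p[0],p[1],0])
print('flap',np.round(out,3),'med',np.median(out),'TCP',s['position'],s['ft_force'],'th by y',np.arccos((75-q[1])/200),s['time'])
E
python3 chk.py s8
```

```text
flap [0.941 0.941 0.941 0.94  0.941 0.942 0.941 0.941] med 0.941047946432052 TCP [595.982 240.176 272.582] [ 2.687 -2.999 -1.317] th by y 0.9419125496464184 18.0
```

Emit:
apply_moves:
  motion: [0, 0, 0, 0, 0, 0, -1, 0, 0, 0, 0, 0, 0, -1, 0, 0, 0, 0, 0, 0, -1, 0, 0, 0, 0, 0, 0, -1, 0, 0, 0, 0, 0, 0, -1, 0, 0, 0, 0, 0, 0, -1, 0, 0, 0, 0, 0, 0, -1, 0, 0, 0, 0, 0, 0, -1, 0, 0, 0, 0, 0, 0, -1, 0, 0, 0, 0, 0, 0, -1]

```text
time: 19.0
position: [595.9, 240.1, 272.6]
tool_rot: [-0.501, -0.502, -0.495, 0.502]
ft_force: [2.3, -2.8, -0.5]
gripper_width: 0.093
```

```bash
python3 chk.py s9 && python3 -c "
from plant import ctrl
print(ctrl.close_job())"
```

```text
flap [0.94  0.94  0.94  0.941 0.941 0.94  0.94  0.941] med 0.9403290965315814 TCP [595.966 240.098 272.554] [ 3.096 -2.884 -0.299] th by y 0.9414275423790863 19.05
the job is handed in; nothing more can be done
None
```

The job is done and handed in at 19 s, with the gripper still holding the flap up at the clamp's angle.

- **Scanner:** I held its window square to the middle of the label at 70 mm for over 2.5 s. The arm's pose was within about 0.5 mm and 0.2° of the pose I had calculated from the images. I then laid the scanner back where it had been on the mat, and a later picture showed it lying there.
- **Flap:** It reads 0.940–0.941 rad and was steady over the last second. My clamp readings were 0.939, 0.941 and 0.945 rad.

**Disagreements:**
- **Bar slip:** After the first lift the bar had slid about 4 mm along the pads. The arm's position gave 0.937 rad, but the scene camera showed about 0.922. I raised the flap by 0.02 rad and gripped it at 45 N instead of 30 N, after which the camera and arm readings agreed.
- **Pointer check:** Tracking the pointer itself in the wrist camera, before that correction, gave only 0.91–0.95 rad. I relied on the bar and clamp measurements instead, so I have no close-up of the pointer against the clamp after the correction.

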